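# Couple the sample sled to the shaker drive

### The arm

A 6-joint arm with a two-finger parallel gripper is mounted at the origin on a cart in front of the work surface, level with it; the furniture and walls round the work are solid. World frame = base frame: x ahead of the robot, y to its left, z up, the work surface at z = 0. Lengths are in mm, angles in rad, forces in N, time in s.
With the tool pointing down it reaches from about 350 to 975 mm from the base axis. Payload 7.1 kg.
Tool frame: the origin (TCP) lies midway between the tips of the shut fingers; the grasp point (between the pads) lies 19 mm behind it; z points along the fingers, y is the line along which they close (so a half turn about z gives the same grasp; the last joint's range is limited). The gripper opens to 88 mm and grips with 3 to 60 N. Pads are 20 mm wide; open, the fingers measure 115 mm over their backs; the gripper's body (75 mm by 178 mm) begins 61 mm behind the grasp point.
Start: joints at [-1.208, 0.423, 1.63, -0, 1.089, -0.019], TCP at [232.886, -579.973, 222.675] pointing down, gripper open.
Joint ranges: [-3, 3], [-0.9, 2.11], [0.09, 2.58], [-1.31, 4.45], [0.11, 2.69], [-2.54, 2.54]. Speed limits (rad/s): [2.39, 2.39, 3.01, 3.14, 3.14, 3.14].

### API

Orientations are given as [roll, pitch, yaw] about the fixed x, y, z axes, in that order (R = Rz(yaw) Ry(pitch) Rx(roll)).
In Python, from bench import r gives the robot as it stands.
- The arm moves only by the tool step_arm, never from a script. Its arguments are lists of equal length, an entry for each row: "linear": the shift along the tool's x, y, z in mm, a list of three; "turn": the turn, a rotation vector about the tool's x, y, z in degrees, a list of three; "claw": the finger opening in mm, from 0 to 87.8. A call has 1 to 8 rows; each row is the pose to reach, as a shift and turn from the pose commanded when the call began, along the tool's axes at that moment; what a row does not reach only later rows make up. A row lasts 1/8 s, in which the tool goes at most 62.5 mm and 10.7 degrees, less where a joint would pass 70% of its speed; a pose out of reach is approached as far as the arm can. A call with a gripper value outside its range is refused whole. The fingers move at their own pace and stop on an object; "force" is the grip in N (left out, the last holds). Time passes only in rows, so rows that repeat a pose let the fingers close. It gives the time, the measured TCP pose, the force, the opening and the grip force at its end, in the units of the state.
- r.read_state(): the state, without advancing time (a new reading comes with each control period).
- r.capture(name): name is "scene" or "side" or "wrist"; returns the picture (420x560x3 uint8, blue, green, red); there is no depth.
- r.camera_info(name): a dict with "vertical_fov" (degrees; the focal length in pixels is half the picture's height over the tangent of half this angle, whatever the lens; pixels are square), "cx", "cy" (the principal point, pixels), "dist" ([k1, k2, p1, p2, k3] as OpenCV has them; the pictures are not rectified), "world_from_camera" (4x4, takes a point from camera to world coordinates). Camera axes: x right, y up, looking along -z (the intrinsics and any distortion apply to the point x, -y, -z); pixel columns grow to the right and rows downward; lengths in mm; the calibration is good to about 2 mm. A picture is of the moment at which its call begins: read the wrist's pose just before it. camera_info takes no time and is no camera call; for the wrist camera it gives the pose at the moment of the call.
- r.sign_off(): hands the job in; it is judged then, once.
The state is a dict: "time": time; "joints": joint angles; "dq": joint speeds; "joint_efforts": joint torques, N m; "ee_pos": TCP position; "ee_rot": TCP orientation; "force": force on the tool from outside, world axes, zero at the start; "ft_torque": the same for the moment, N m; "gripper_width": opening from 0.0 (shut) to 1.0 (fully open); "grasp_force": force on a finger pad.
Only numpy, scipy, OpenCV 4.12 (cv2) and the standard library are available. Lean on these libraries where they do the work, as an engineer would, in place of code of your own. Each camera call takes 0.05 s, during which the arm holds its last target. There are 200 camera calls.

### The job

Bring the blue vial sled to the white shaker drive and push its hook squarely onto the drive's upright pin until the yellow sprung latch has snapped shut behind the pin. Then tug the sled straight back, just until the sprung pin is drawn a good 3 mm towards you, to prove that the latch holds, and let go with the sled standing coupled on the bench. Be gentle with the sprung pin (never more than 14 N on it), keep the sled upright and level, and leave the other things where they are.

Things in the scene. Friction and masses are not known exactly. Their poses are not given: they have to be found in the camera images.
- sled: Loose blue sled, 0.3 to 0.6 kg. Origin at its underside, below the grip fin; x forward to the hook's mouth, y left, z up. Base plate x -78 to +10 mm, y +-50, 12 high, with two skids (y 34 to 46 either side, 10 high) on to x +82; tray of three fixed vials x -73 to -39, up to 60 high. The aluminium hook (x +10 to +94, z 15 to 29 mm) juts out between the skids.
- sled_grip (a point): Centre of the sled's black grip fin, 50 mm above the sled's underside. The fin is a plain upright block, 36 mm long in the sled's x, 16 mm thick in y, z 29 to 74 mm; nothing stands beside it (y) above z = 29 mm. Axes as the sled's.
- hook_throat (a point): Where the pin's centre lies in the hook when fully home: sled x = 50, y = 0, z = 22 mm; axes as the sled's. The hook's mouth opens to +x: a straight slot 16 mm wide (y +-8) between two prongs, floor at sled x = 44 mm; from x = 83 mm the lips flare to 28 mm wide at x = 93. A brass plunger (sprung, about 4 to 10 N) stands 7 mm out of the floor and must be pressed in by the pin.
- latch (a joint): Angle (rad) of the yellow latch, a 14.5 mm finger pivoted at sled x 69, y +10.5 mm. 0 = shut across the slot; it swings only inward, to 1.55 (folded along the left prong), and a spring (0.04 to 0.06 N m) drives it back. The entering pin pushes it open; it snaps shut only when the pin is within 0.5 to 3 mm of home; the pin then lies up to 11 mm short of home, behind the shut latch.
- drive: White shaker drive, fixed to the bench. Origin on the bench below the pin at rest; x points from the pin into the housing, z up. The hook goes on from the -x side with its x along this x. Housing x +60 to +156 mm, y +-65 mm, 87 mm high. A flat tongue, 56 mm wide and up to 10 mm high, lies under the pin from x = -23 mm to the housing.
- drive_pin (a point): Axis of the upright steel pin, 22 mm above the bench; axes as the drive's. The pin is 12 mm thick with a head 26 mm across and 5 mm high whose underside is 35 mm above the bench, so the hook cannot be lowered over it. It rides on a spring slide along the drive's x and yields when pushed or pulled.
- pin_slide (a joint): Travel of the pin (m) along the drive's x: 0 at rest, positive when pushed towards the housing, negative when drawn away from it; stops at -10 and +12 mm. The spring must be felt out.
- timer: Bystander: white bench timer, 66 x 66 x 20 mm, origin at its underside's centre.
- tape: Bystander: roll of label tape lying flat, 96 mm across, 19 mm high, origin at its underside's centre.
- petri: Bystander: petri dish, 89 mm across, 15 mm high, origin at its underside's centre.
- beaker_1: Bystander: small glass beaker, 55 mm across, 70 mm high, origin at its underside's centre.
- bottle_pink: Bystander: bottle with pink contents and a blue cap, 56 mm across, 105 mm high, origin at its underside's centre.

How it is judged (in metres and radians):
On the way, in this order (a step that is already met when the one before it is completed fails the run):
1. the pin lies in the hook's slot and the latch has shut behind it (x of drive_pin in the frame of hook_throat between -0.005 and 0.016 m and y of drive_pin in the frame of hook_throat between -0.005 and 0.005 m and z of drive_pin in the frame of hook_throat between -0.009 and 0.009 m and value of joint latch below 0.15 rad), for 0.2 s.
2. the coupled sled is tugged back so that the pin is drawn at least 2 mm against its spring, the latch holding (all of step 1 and value of joint pin_slide below -0.002 m), for 0.1 s.
At the end, for the whole second after the job is handed in: Pin between the slot floor and the shut latch (latch under 0.15 rad; pin centre within 5 mm of the slot midline, -5 to +16 mm ahead of home); sled on the bench within 4 mm, within 0.06 rad of level, under 10 mm/s; pin slide between -5 and +5 mm (all of step 1 and value of joint pin_slide between -0.005 and 0.005 m and height (world z) of sled between -0.004 and 0.004 m and angle between sled's own z axis and vertical below 0.06 rad and linear speed of sled below 0.01 m/s); the robot touches nothing.
It fails at once if more than 14 N between the sled (hook, latch or plunger) and the drive (pin included) (contact force between sled and drive above 14 N).
It fails at once if the sled tipped by more than 0.25 rad (angle between sled's own z axis and vertical above 0.25 rad).
It fails at once if a bystander moved by more than 15 mm (distance of any of timer, tape, petri, beaker_1, bottle_pink from where it was at the start of the episode above 0.015 m).
It also fails if it takes over 72 s, if anything falls off the work surface, if the arm or the gripper's body presses on something with over 40 N, if the wrist force passes 120 N, or if a joint passes its speed limit or range.

## Working session

There is one attempt and no reset: what is moved stays moved. The work goes in short steps, Python scripts to look and compute and a tool call to move; the robot and the scene stay as the last step left them, time stands still between calls to the robot, and variables do not carry over. Pictures are saved under pics/ and viewed, at most 10 in all, crops included, and the job is handed in when it is done.

Besides the shell and the picture viewer there is one more tool, called after "Emit:" as name(argument=value, ...) on one line, values as JSON. step_arm: Moves the arm, as the interface text tells. Its arguments: {"type":"object","properties":{"linear":{"type":"array"},"turn":{"type":"array"},"claw":{"type":"array"},"force":{"type":"number"}},"required":["linear","turn","claw"]}

```bash
mkdir -p pics; ls; cat > h.py <<'E'
import numpy as np, cv2
from bench import r
def K(n):
    c=r.camera_info(n); f=210/np.tan(np.radians(c["vertical_fov"])/2)
    return np.array([[f,0,c["cx"]],[0,f,c["cy"]],[0,0,1.]]),np.array(c["dist"],float),np.array(c["world_from_camera"],float)
def ray(n,uv,cal=None):
    k,d,T=cal or K(n)
    p=cv2.undistortPoints(np.array(uv,float).reshape(-1,1,2),k,d).reshape(-1,2)
    v=np.c_[p[:,0],-p[:,1],-np.ones(len(p))]@T[:3,:3].T
    return T[:3,3],v
def onz(n,uv,z,cal=None):
    o,v=ray(n,uv,cal); return o+v*((z-o[2])/v[:,2])[:,None]
def proj(n,P,cal=None):
    k,d,T=cal or K(n); P=np.array(P,float).reshape(-1,3)
    q=(P-T[:3,3])@T[:3,:3]; q=q*[1,-1,-1]
    return cv2.projectPoints(q.reshape(-1,1,3),np.zeros(3),np.zeros(3),k,d)[0].reshape(-1,2)
E
python3 - <<'E'
from h import *
print(r.read_state())
for n in("scene","side","wrist"):
    cv2.imwrite(f"pics/{n}0.png",r.capture(n)); k,d,T=K(n); print(n,k[0,0],d,T.round(2).tolist())
a=np.hstack([cv2.imread(f"pics/{n}0.png") for n in("scene","side")])
E
```

```text
pics
{'time': 0.0, 'joints': array([-1.20797842e+00,  4.23855111e-01,  1.63069809e+00, -7.33276299e-06,
        1.08858503e+00, -1.89888247e-02]), 'dq': array([-8.53355475e-04, -1.98367475e-04,  2.99544943e-04,  1.58767524e-05,
       -1.47398637e-04, -2.16255785e-04]), 'joint_efforts': array([-7.75493681e-04, -5.44634986e+01, -2.73674244e+01,  6.42200466e-02,
        2.29232985e-02, -1.28455476e-04]), 'ee_pos': array([ 232.70284331, -579.45942314,  221.88960633]), 'ee_rot': array([-3.14004723e+00, -2.28567591e-05,  3.81810116e-01]), 'force': array([-0.06125428, -0.68735725, -0.69953137]), 'ft_torque': array([ 0.0611393 , -0.04724199, -0.00962036]), 'grasp_force': 0.0, 'gripper_width': 1.0026349234041734}
scene 386.8363276434755 [-0.03102905  0.          0.          0.          0.        ] [[-0.86, 0.31, -0.4, 125.39], [-0.51, -0.56, 0.66, 842.0], [-0.02, 0.77, 0.64, 795.19], [0.0, 0.0, 0.0, 1.0]]
side 422.6913190226063 [-0.01476427  0.          0.          0.          0.        ] [[-0.98, 0.11, -0.19, 401.65], [-0.22, -0.37, 0.91, 1057.3], [0.02, 0.92, 0.38, 456.91], [0.0, 0.0, 0.0, 1.0]]
wrist 357.1780354372891 [-0.08012466  0.          0.          0.          0.        ] [[0.37, 0.89, 0.27, 307.75], [-0.93, 0.36, 0.11, -549.92], [-0.0, -0.29, 0.96, 384.23], [0.0, 0.0, 0.0, 1.0]]
```

View pics/scene0.png

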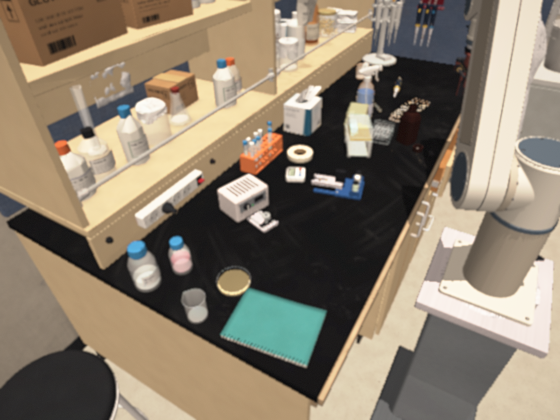

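View pics/side0.png

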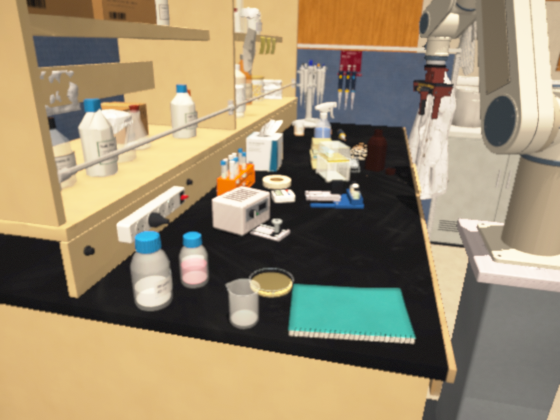

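The scene view shows the sled near (340,186), hook pointing left, and the drive at (245,200) with its pin at about (262,218). The side view shows the sled at (335,198) and the pin at (277,228).

```bash
python3 - <<'E'
from h import *
print("sled vials/ends",onz("scene",[(355,188),(318,182),(340,186)],20).round(), onz("side",[(350,198),(312,197)],20).round())
print("pin",onz("scene",[(262,214)],38).round(),onz("side",[(277,222)],38).round())
print("drive",onz("scene",[(243,188)],87).round())
print("timer tape petri",onz("scene",[(296,174),(300,153),(234,281)],15).round())
print("beaker,bottle",onz("scene",[(196,318),(180,270)],0).round())
c=K("wrist")
for z in (0,40): print(onz("wrist",[(280,210),(0,0),(560,0),(0,420),(560,420)],z,c).round())
E
```

```text
sled vials/ends [[ 452. -184.   20.]
 [ 577. -155.   20.]
 [ 501. -170.   20.]] [[ 466. -180.   20.]
 [ 580. -156.   20.]]
pin [[642. 101.  38.]] [[628. 104.  38.]]
drive [[727.  71.  87.]]
timer tape petri [[ 670. -168.   15.]
 [ 725. -302.   15.]
 [ 576.  343.   15.]]
beaker,bottle [[597. 474.   0.]
 [737. 375.   0.]]
[[  198.  -597.     0.]
 [  301.  -243.     0.]
 [  517.  -782.     0.]
 [ -280.  -322.     0.]
 [   43. -1130.     0.]]
[[  209.  -592.    40.]
 [  302.  -275.    40.]
 [  496.  -758.    40.]
 [ -219.  -346.    40.]
 [   70. -1069.    40.]]
```

View pics/wrist0.png

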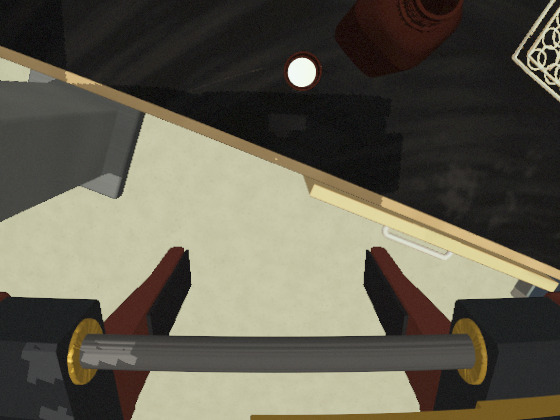

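The wrist view shows the bench edge and a brown bottle at (400,30). I'll rise first to clear it and then go over towards the sled.

Emit:
step_arm(linear=[[0,0,-60],[20,-15,-110],[65,-50,-120],[110,-85,-120],[155,-120,-120],[200,-150,-120],[245,-185,-120],[290,-220,-120]], turn=[[0,0,0],[0,0,0],[0,0,0],[0,0,2],[0,0,4],[0,0,6],[0,0,8],[0,0,10]], claw=[87,87,87,87,87,87,87,87])

```text
time: 1.15
ee_pos: [420.6, -266.1, 342.6]
ee_rot: [-3.142, -0.0, 0.206]
force: [0.9, 0.3, -0.6]
gripper_width: 0.994
grasp_force: 0.0
```

Emit:
step_arm(linear=[[30,-35,30],[50,-65,60],[65,-80,90],[65,-80,120],[65,-80,120],[65,-80,120]], turn=[[0,0,0],[0,0,0],[0,0,0],[0,0,0],[0,0,0],[0,0,0]], claw=[87,87,87,87,87,87])

```text
time: 1.9
ee_pos: [467.6, -176.5, 223.6]
ee_rot: [3.141, -0.001, 0.207]
force: [0.7, 0.6, 0.0]
gripper_width: 0.992
grasp_force: 0.0
```

```bash
python3 - <<'E'
from h import *
import json
s=r.read_state();print(s["ee_pos"].round(1),s["ee_rot"].round(3),s["time"])
cv2.imwrite("pics/w1.png",r.capture("wrist"))
k,d,T=K("wrist"); np.savez("w1.npz",k=k,d=d,T=T)
E
```

```text
[ 467.6 -176.5  223.6] [ 3.141e+00 -1.000e-03  2.070e-01] 1.9
```

View pics/w1.png

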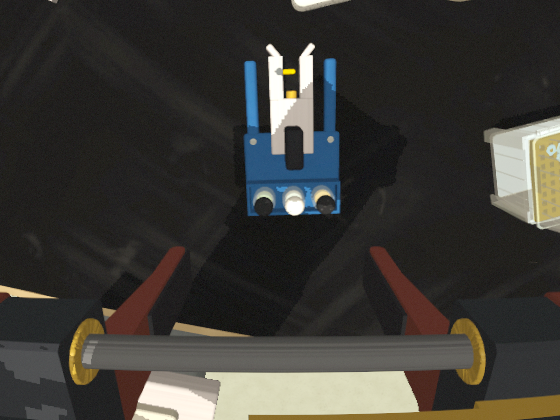

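The sled is centred near (293,140), with hook and yellow latch (288,72) pointing up-image. Skid tips are at (251,62) and (330,60), and the fin top is around (293,145).

```bash
cat >> h.py <<'E'
def sled(im,cal,rows,cols,zoff=0):
    hsv=cv2.cvtColor(im,cv2.COLOR_BGR2HSV); m=cv2.inRange(hsv,(95,120,50),(125,255,255))
    mask=np.zeros_like(m); mask[rows[0]:rows[1],cols[0]:cols[1]]=255; m&=mask
    n,l,st,ce=cv2.connectedComponentsWithStats(m)
    return m
E
python3 - <<'E'
from h import *
im=cv2.imread("pics/w1.png");c=np.load("w1.npz");cal=(c["k"],c["d"],c["T"])
m=sled(im,cal,(40,225),(230,350))
ys,xs=np.where(m>0);print(xs.min(),xs.max(),ys.min(),ys.max())
L=[];R=[]
for y in range(70,125,3):
    a=np.where(m[y,:275])[0];b=np.where(m[y,300:])[0]+300
    L.append((a.min(),y,a.max()+1));R.append((b.min(),y,b.max()+1))
L=np.array(L,float);R=np.array(R,float);print(L[0],L[-1],R[0],R[-1])
G=lambda u,v,z:onz("wrist",np.c_[u,v],z,cal)
lo,li,ri,ro=[G(*t,10) for t in((L[:,0],L[:,1]),(L[:,2],L[:,1]),(R[:,0],R[:,1]),(R[:,2],R[:,1]))]
print("widths",np.linalg.norm(lo-ro,axis=1).round(1)[[0,-1]],np.linalg.norm(li-ri,axis=1).round(1)[[0,-1]])
mid=(lo+ro+li+ri)/4
vx,vy,x0,y0=cv2.fitLine(mid[:,:2].astype(np.float32),cv2.DIST_L2,0,.01,.01).ravel()
if vx<0: vx,vy=-vx,-vy
print("yaw",np.arctan2(vy,vx), [np.arctan2(*(p[0]-p[-1])[[1,0]]) for p in(lo,li,ri,ro)])
yl=np.where(m[:,248:255].any(1))[0].min();yr=np.where(m[:,327:334].any(1))[0].min();print(yl,yr)
F=G([251.5,330.5],[yl,yr],10);print("front",F.round(1))
u=np.array([vx,vy]);f=F.mean(0)[:2];p0=np.array([x0,y0]);f=p0+u*((f-p0)@u)
o=f-82*u;print("origin from front",o)
P=[[*(o+u*a+np.array([-vy,vx])*b),z] for a,b,z in((-18,8,74),(18,-8,74),(10,50,12),(10,-50,12),(-78,50,12),(94,0,29),(69,10.5,29),(0,0,74))]
print(proj("wrist",P,cal).round(1))
cv2.imwrite("pics/c1.png",cv2.resize(im[40:225,225:360],None,fx=3.2,fy=3.2,interpolation=2))
E
```

```text
243 340 58 215
[244.  70. 257.] [247. 124. 259.] [323.  70. 336.] [323. 124. 336.]
widths [91.8 92. ] [65.8 66.1]
yaw 0.24145913 [np.float64(0.24241059868019235), np.float64(0.23166787679263445), np.float64(0.2370837114898773), np.float64(0.24580425559913244)]
60 58
front [[ 579.7 -128.    10. ]
 [ 597.8 -204.1   10. ]]
origin from front [ 508.87430311 -184.47469705]
[[286.4 170.7]
 [303.8 128.8]
 [243.4 134.1]
 [340.1 130.8]
 [248.3 215. ]
 [290.2  43.1]
 [279.8  71.5]
 [294.9 150.1]]
```

View pics/c1.png

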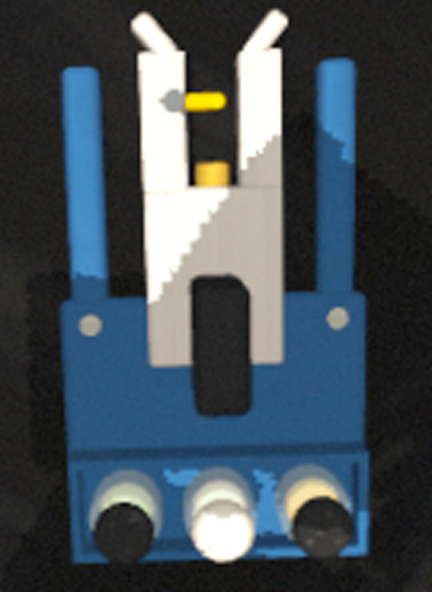

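Widths across the skids come out at 92 and 66–68 mm and the fin's predicted outline matches, so the sled is at (509,-184.5) with yaw 0.241. Going down on the fin.

Emit:
step_arm(linear=[[20,8,40],[39,16,80],[39,16,120],[39,16,150],[39,16,175],[39,16,189],[39,16,189],[39,16,189]], turn=[[0,0,-1],[0,0,-2],[0,0,-2],[0,0,-2],[0,0,-2],[0,0,-2],[0,0,-2],[0,0,-2]], claw=[87,87,87,87,87,87,87,87])

```text
time: 2.95
ee_pos: [509.5, -184.2, 34.8]
ee_rot: [3.14, -0.002, 0.242]
force: [0.4, 1.2, 0.8]
gripper_width: 0.988
grasp_force: 0.0
```

```bash
python3 - <<'E'
from h import *
print({k:np.round(v,4) for k,v in r.read_state().items()})
E
```

```text
{'time': np.float64(2.95), 'joints': array([-0.3688,  0.5915,  1.9109,  0.    ,  0.6373,  0.96  ]), 'dq': array([ 0.003 , -0.0058, -0.0002,  0.0007, -0.001 , -0.0012]), 'joint_efforts': array([-3.86000e-02, -5.18885e+01, -1.56249e+01,  3.10000e-02,
       -4.04000e-02, -3.00000e-04]), 'ee_pos': array([ 509.5241, -184.1859,   34.8029]), 'ee_rot': array([ 3.1405e+00, -1.6000e-03,  2.4200e-01]), 'force': array([0.4188, 1.161 , 0.8067]), 'ft_torque': array([-0.058 ,  0.0238,  0.0014]), 'grasp_force': np.float64(0.0), 'gripper_width': np.float64(0.9879)}
```

Positioned on the fin; close at moderate force, then lift slightly.

Emit:
step_arm(linear=[[0,0,1],[0,0,1],[0,0,1],[0,0,1],[0,0,1],[0,0,1],[0,0,1],[0,0,1]], turn=[[0,0,0],[0,0,0],[0,0,0],[0,0,0],[0,0,0],[0,0,0],[0,0,0],[0,0,0]], claw=[60,40,25,18,13,10,10,10], force=35)

```text
time: 3.95
ee_pos: [508.6, -183.7, 32.7]
ee_rot: [-3.141, 0.0, 0.242]
force: [0.5, 0.2, -0.1]
gripper_width: 0.179
grasp_force: 35.0
```

Emit:
step_arm(linear=[[0,0,-10],[0,-5,-30],[2,-20,-60],[6,-45,-90],[12,-75,-120],[18,-110,-140],[25,-145,-150],[30,-180,-150]], turn=[[0,0,0],[0,0,0],[0,0,0],[0,0,0],[0,0,0],[0,0,0],[0,0,0],[0,0,0]], claw=[10,10,10,10,10,10,10,10])

```text
time: 4.95
ee_pos: [494.8, -0.7, 184.1]
ee_rot: [3.141, -0.002, 0.242]
force: [0.8, 0.1, -3.7]
gripper_width: 0.181
grasp_force: 35.0
```

Emit:
step_arm(linear=[[5,-35,0],[10,-65,0],[15,-95,0],[20,-120,0],[24,-140,0],[27,-150,0],[27,-155,0],[27,-155,0]], turn=[[0,0,3],[0,0,8],[0,0,13],[0,0,18],[0,0,23],[0,0,28],[0,0,31],[0,0,33]], claw=[10,10,10,10,10,10,10,10])

```text
time: 5.95
ee_pos: [483.2, 155.3, 182.8]
ee_rot: [3.141, 0.0, -0.334]
force: [-0.2, -0.3, -3.6]
gripper_width: 0.183
grasp_force: 35.0
```

Emit:
step_arm(linear=[[0,0,0],[0,0,0],[0,0,0]], turn=[[0,0,0],[0,0,0],[0,0,0]], claw=[10,10,10])

```text
time: 6.32
ee_pos: [483.6, 154.9, 182.7]
ee_rot: [3.142, 0.0, -0.334]
force: [-0.8, 0.0, -3.1]
gripper_width: 0.176
grasp_force: 35.0
```

```bash
python3 - <<'E'
from h import *
s=r.read_state();print(s["ee_pos"].round(1),s["ee_rot"].round(4),s["time"],s["force"])
cv2.imwrite("pics/w2.png",r.capture("wrist"))
k,d,T=K("wrist"); np.savez("w2.npz",k=k,d=d,T=T)
E
```

```text
[483.6 154.9 182.7] [ 3.1415e+00  1.0000e-04 -3.3380e-01] 6.325 [-0.75456798  0.0145923  -3.10362551]
```

View pics/w2.png

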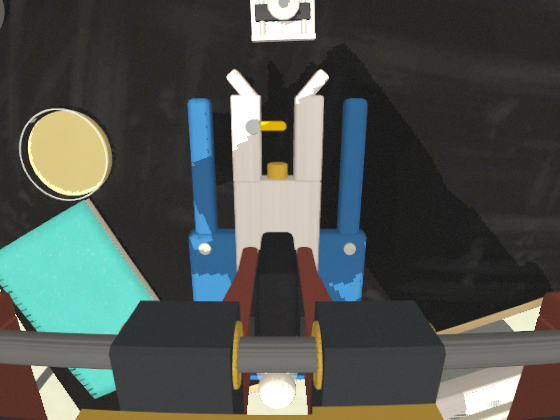

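The pin head is at about (284,6), cut by the top edge, and the hook is at (278,70–260), well centred. I'll go 35 mm forward for a full view.

Emit:
step_arm(linear=[[15,0,0],[35,0,0],[35,0,0],[35,0,0],[35,0,0]], turn=[[0,0,0],[0,0,0],[0,0,0],[0,0,0],[0,0,0]], claw=[10,10,10,10,10])

```text
time: 7.0
ee_pos: [516.3, 143.6, 182.5]
ee_rot: [3.141, 0.001, -0.334]
force: [-0.2, 0.3, -3.9]
gripper_width: 0.181
grasp_force: 35.0
```

```bash
python3 - <<'E'
from h import *
s=r.read_state();print(s["ee_pos"].round(1),s["ee_rot"].round(4),s["time"],s["force"])
im=r.capture("wrist");cv2.imwrite("pics/w3.png",im)
k,d,T=K("wrist"); np.savez("w3.npz",k=k,d=d,T=T);cal=(k,d,T)
m=sled(im,cal,(60,220),(180,380))
G=lambda u,v,z:onz("wrist",np.c_[u,v],z,cal)
rows=np.arange(110,220,6);e=[]
for y in rows:
    a=np.where(m[y,:235])[0];b=np.where(m[y,330:])[0]+330
    e.append((a.min(),a.max()+1,b.min(),b.max()+1))
e=np.array(e,float);print(e[0],e[-1])
z=10+s["ee_pos"][2]-32.7
p=[G(e[:,i],rows,z) for i in range(4)];print("w",np.linalg.norm(p[0]-p[3],axis=1)[[0,-1]],np.linalg.norm(p[1]-p[2],axis=1)[[0,-1]])
mid=sum(p)/4;q=mid[0]-mid[-1];ya=np.arctan2(q[1],q[0])
print("sled yaw",ya,"dy at origin",(s["ee_pos"][:2]-mid[:,:2].mean(0))@[-np.sin(ya),np.cos(ya)])
yl=np.where(m[:,197:204].any(1))[0].min();yr=np.where(m[:,350:358].any(1))[0].min()
F=G([200,354],[yl,yr],z);f=F.mean(0)[:2];print("front yl yr",yl,yr,"origin dx from tcp",(f-s["ee_pos"][:2])@[np.cos(ya),np.sin(ya)]-82)
cv2.imwrite("pics/c3.png",cv2.resize(im[0:130,180:390],None,fx=3.8,fy=3.8,interpolation=2))
E
```

```text
[516.3 143.6 182.5] [ 3.1412e+00  7.0000e-04 -3.3380e-01] 7.0 [-0.24221616  0.28398112 -3.8634611 ]
[187. 212. 343. 368.] [194. 217. 337. 360.]
w [91.34678072 91.03919349] [65.95592364 65.67217659]
sled yaw -0.33857694768528646 dy at origin 0.04889984771366748
front yl yr 98 98 origin dx from tcp -0.14741552011825831
```

View pics/c3.png

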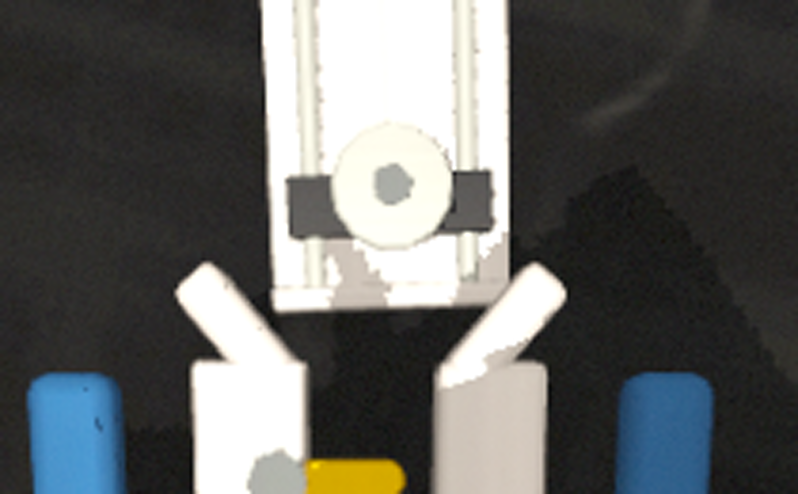

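The pin's head centre is at crop (392,186), i.e. pixel (283.2,49). The tongue edges run from x≈249–252 to about 314.

```bash
python3 - <<'E'
from h import *
im=cv2.imread("pics/w3.png");c=np.load("w3.npz");cal=(c["k"],c["d"],c["T"])
g=cv2.GaussianBlur(cv2.cvtColor(im,cv2.COLOR_BGR2GRAY),(1,5),0).astype(float)
L=[];R=[];rows=np.arange(2,66,3)
for y in rows:
    d=np.diff(g[y]);L.append(240+np.argmax(d[240:262])+1);R.append(300+np.argmin(d[300:330])+1)
G=lambda u,v,z:onz("wrist",np.c_[u,v],z,cal)
l=G(L,rows,10);q=G(R,rows,10);print(L,R,np.linalg.norm(l-q,axis=1).round(1)[[0,10,-1]])
def fit(p):
    vx,vy,x,y=cv2.fitLine(p[:,:2].astype(np.float32),cv2.DIST_HUBER,0,.01,.01).ravel();s=np.sign(vx);return np.array([vx*s,vy*s]),np.array([x,y])
(ul,pl),(ur,pr)=fit(l),fit(q);print("yaws",np.arctan2(ul[1],ul[0]),np.arctan2(ur[1],ur[0]),"mid",np.arctan2(*(fit((l+q)/2)[0][::-1])))
hc=G([283.2],[48.9],40)[0];print("pin head",hc)
# circle fit of the head by Hough
gg=cv2.resize(im[20:75,255:315],None,fx=6,fy=6,interpolation=2);gg=cv2.cvtColor(gg,cv2.COLOR_BGR2GRAY)
h=cv2.HoughCircles(gg,cv2.HOUGH_GRADIENT_ALT,1.5,50,param1=80,param2=.6,minRadius=70,maxRadius=120)
if h is not None:
    for x,y,rr in h[0]: print("hough",G([255+(x+.5)/6-.5],[20+(y+.5)/6-.5],40)[0],"r px",rr/6,"mm",rr/6*(c["T"][2,3]-40)/357)
m=fit((l+q)/2);n=np.array([-m[0][1],m[0][0]]);print("pin off midline",(hc[:2]-m[1])@n)
# second view scene/side
for n_,uv in(("scene",(262,214)),("side",(277,222))):
    print(n_,proj(n_,[hc]))
E
```

```text
[np.int64(249), np.int64(249), np.int64(249), np.int64(249), np.int64(249), np.int64(250), np.int64(250), np.int64(250), np.int64(250), np.int64(250), np.int64(250), np.int64(250), np.int64(251), np.int64(251), np.int64(251), np.int64(251), np.int64(251), np.int64(251), np.int64(251), np.int64(251), np.int64(251), np.int64(251)] [np.int64(314), np.int64(314), np.int64(314), np.int64(314), np.int64(314), np.int64(314), np.int64(314), np.int64(314), np.int64(314), np.int64(314), np.int64(314), np.int64(314), np.int64(314), np.int64(314), np.int64(314), np.int64(314), np.int64(314), np.int64(314), np.int64(314), np.int64(314), np.int64(314), np.int64(314)] [55.5 55.5 55.7]
yaws -0.30903596 -0.312748 mid -0.31091195
pin head [628.26331475  99.44768212  40.        ]
hough [629.73941188 100.09104685  40.        ] r px 16.382483 mm 13.981008776037825
pin off midline -0.09862817649457455
scene [[265.86051453 214.65785404]]
side [[277.19039321 220.52140447]]
```

Drive yaw is -0.311 with the pin at (628.7, 99.6), and the tongue width of 55.6 agrees. I'll descend at the standoff with the sled just off the bench.

Emit:
step_arm(linear=[[-4,8,10],[-4,8,30],[-4,8,60],[-4,8,90],[-4,8,115],[-4,8,135],[-4,8,147],[-4,8,147]], turn=[[0,0,-1],[0,0,-1.5],[0,0,-1.5],[0,0,-1.5],[0,0,-1.5],[0,0,-1.5],[0,0,-1.5],[0,0,-1.5]], claw=[10,10,10,10,10,10,10,10])

```text
time: 8.05
ee_pos: [509.4, 137.2, 34.9]
ee_rot: [3.141, 0.002, -0.307]
force: [0.4, -0.1, -3.4]
gripper_width: 0.18
grasp_force: 35.0
```

Emit:
step_arm(linear=[[0,0,0],[0,0,0],[0,0,0]], turn=[[0,0,0],[0,0,0],[0,0,0]], claw=[10,10,10])

```text
time: 8.43
ee_pos: [510.8, 137.6, 36.3]
ee_rot: [-3.141, -0.001, -0.308]
force: [-0.0, -0.5, -3.2]
gripper_width: 0.183
grasp_force: 35.0
```

```bash
python3 - <<'E'
from h import *
s=r.read_state();print(s["ee_pos"].round(1),s["ee_rot"].round(4),s["time"],s["force"])
im=r.capture("wrist");cv2.imwrite("pics/w4.png",im)
k,d,T=K("wrist"); np.savez("w4.npz",k=k,d=d,T=T)
cv2.imwrite("pics/c4.png",cv2.resize(im[0:230,170:390],None,fx=2.6,fy=2.6,interpolation=2))
E
```

```text
[510.8 137.6  36.3] [-3.141e+00 -1.100e-03 -3.076e-01] 8.425 [-0.01631945 -0.54231781 -3.16560822]
```

View pics/c4.png

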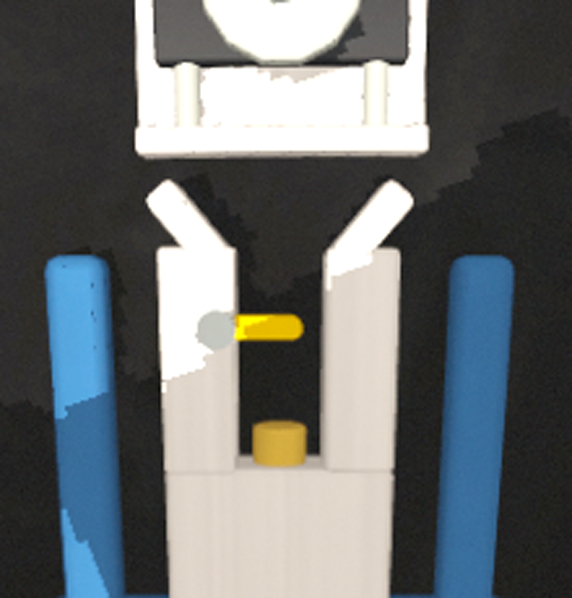

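Hook, tongue and head are lined up to within about 0.3 mm (crop centrelines 280 / 282 / 281.5). I'll lower slightly and advance to just before the latch.

Emit:
step_arm(linear=[[3,0.3,1],[8,0.3,2.5],[14,0.3,2.5],[20,0.3,2.5],[26,0.3,2.5],[32,0.3,2.5],[38,0.3,2.5],[38,0.3,2.5]], turn=[[0,0,0.2],[0,0,0.2],[0,0,0.2],[0,0,0.2],[0,0,0.2],[0,0,0.2],[0,0,0.2],[0,0,0.2]], claw=[10,10,10,10,10,10,10,10])

```text
time: 9.48
ee_pos: [547.0, 125.6, 33.2]
ee_rot: [-3.141, -0.0, -0.311]
force: [-0.9, 0.2, -3.8]
gripper_width: 0.178
grasp_force: 35.0
```

Emit:
step_arm(linear=[[2,0,0],[4,0,0],[6,0,0],[8,0,0],[10,0,0],[12,0,0],[14,0,0],[14,0,0]], turn=[[0,0,0],[0,0,0],[0,0,0],[0,0,0],[0,0,0],[0,0,0],[0,0,0],[0,0,0]], claw=[10,10,10,10,10,10,10,10])

```text
time: 10.48
ee_pos: [559.3, 121.5, 33.0]
ee_rot: [3.141, 0.001, -0.311]
force: [-3.4, 3.2, -2.0]
gripper_width: 0.181
grasp_force: 35.0
```

```bash
cat > st.py <<'E'
from h import *
s=r.read_state();u=np.array([.952,-.306]);n=np.array([.306,.952]);p=s["ee_pos"][:2]-[510.8,137.6]
print("adv %.1f lat %.1f z %.1f yaw %.4f t %.2f | F along %.2f lat %.2f z %.2f M %s"%(p@u,p@n,s["ee_pos"][2],s["ee_rot"][2],s["time"],s["force"][:2]@u,s["force"][:2]@n,s["force"][2],s["ft_torque"].round(3)))
E
python3 st.py
```

```text
adv 51.1 lat -0.5 z 33.0 yaw -0.3110 t 10.47 | F along -4.24 lat 2.03 z -2.04 M [0.523 0.537 0.088]
```

Contact with the latch shows 4.2 N along and 2 N sideways, which fits a latch on the left. Continuing slowly.

Emit:
step_arm(linear=[[1,0,0],[2,0,0],[3,0,0],[4,0,0],[4,0,0]], turn=[[0,0,0],[0,0,0],[0,0,0],[0,0,0],[0,0,0]], claw=[10,10,10,10,10])

```text
time: 11.1
ee_pos: [563.1, 120.3, 33.1]
ee_rot: [3.141, 0.001, -0.311]
force: [-4.2, 3.8, -0.9]
gripper_width: 0.182
grasp_force: 35.0
```

```bash
python3 st.py
```

```text
adv 55.1 lat -0.5 z 33.1 yaw -0.3110 t 11.10 | F along -5.14 lat 2.36 z -0.86 M [0.671 0.726 0.14 ]
```

Emit:
step_arm(linear=[[1,0,0],[2,0,0],[3,0,0],[4,0,0],[4,0,0]], turn=[[0,0,0],[0,0,0],[0,0,0],[0,0,0],[0,0,0]], claw=[10,10,10,10,10])

```text
time: 11.72
ee_pos: [566.2, 119.0, 32.9]
ee_rot: [3.141, 0.002, -0.311]
force: [-5.8, 3.1, -0.2]
gripper_width: 0.181
grasp_force: 35.0
```

```bash
python3 st.py
```

```text
adv 58.5 lat -0.7 z 32.9 yaw -0.3111 t 11.72 | F along -6.45 lat 1.19 z -0.15 M [0.682 0.933 0.134]
```

Emit:
step_arm(linear=[[1,0,0],[2,0,0],[3,0,0],[4,0,0],[4,0,0]], turn=[[0,0,0],[0,0,0],[0,0,0],[0,0,0],[0,0,0]], claw=[10,10,10,10,10])

```text
time: 12.35
ee_pos: [568.3, 118.0, 33.0]
ee_rot: [3.14, 0.005, -0.311]
force: [-13.7, 5.4, 5.1]
gripper_width: 0.183
grasp_force: 35.0
```

```bash
python3 st.py; python3 - <<'E'
from h import *
im=r.capture("wrist");cv2.imwrite("pics/w5.png",im)
cv2.imwrite("pics/c5.png",cv2.resize(im[0:230,170:390],None,fx=2.6,fy=2.6,interpolation=2))
E
```

```text
adv 60.7 lat -1.1 z 33.0 yaw -0.3108 t 12.35 | F along -14.70 lat 0.94 z 5.10 M [1.206 1.711 0.327]
```

View pics/c5.png

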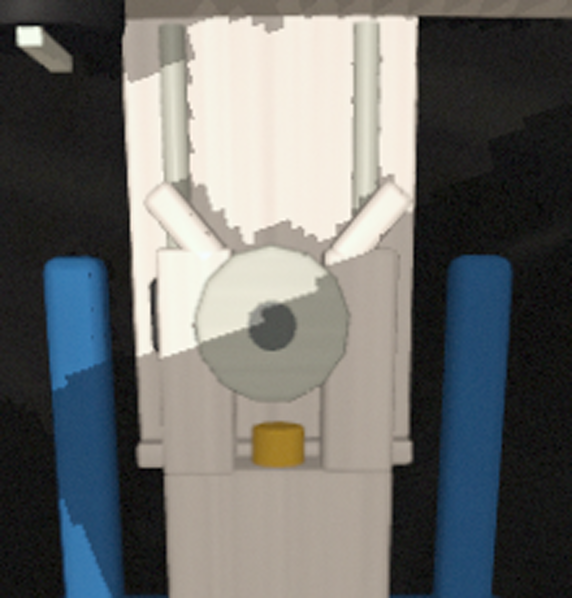

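The pin is at the latch with its head centre at crop (272,325) while the slot's midline is 279.5, so it sits about 1.3 mm towards the latch side and is jamming it. I'll back off, shift the sled left, raise it slightly and try again.

Emit:
step_arm(linear=[[-3,0,0],[-6,0,-0.5],[-8,-1,-1],[-8,-1.5,-1],[-8,-1.5,-1],[-8,-1.5,-1]], turn=[[0,0,0],[0,0,0],[0,0,0],[0,0,0],[0,0,0],[0,0,0]], claw=[10,10,10,10,10,10])

```text
time: 13.15
ee_pos: [562.9, 121.2, 33.6]
ee_rot: [3.14, 0.002, -0.311]
force: [-4.8, 1.0, -5.6]
gripper_width: 0.181
grasp_force: 35.0
```

```bash
python3 st.py
```

```text
adv 54.6 lat 0.3 z 33.6 yaw -0.3113 t 13.15 | F along -4.89 lat -0.55 z -5.61 M [ 0.282  1.064 -0.037]
```

Emit:
step_arm(linear=[[1,0,0],[2,0,0],[3,0,0],[4,0,0],[4,0,0]], turn=[[0,0,0],[0,0,0],[0,0,0],[0,0,0],[0,0,0]], claw=[10,10,10,10,10])

```text
time: 13.78
ee_pos: [566.5, 120.0, 33.6]
ee_rot: [3.14, 0.003, -0.311]
force: [-5.8, 1.3, -3.8]
gripper_width: 0.182
grasp_force: 35.0
```

```bash
python3 st.py
```

```text
adv 58.4 lat 0.3 z 33.6 yaw -0.3114 t 13.78 | F along -5.97 lat -0.51 z -3.80 M [0.433 1.138 0.024]
```

Emit:
step_arm(linear=[[0.7,0,0],[1.5,0,0],[1.5,0,0]], turn=[[0,0,0],[0,0,0],[0,0,0]], claw=[10,10,10])

```text
time: 14.15
ee_pos: [568.0, 119.7, 33.7]
ee_rot: [3.14, 0.003, -0.311]
force: [-7.1, 3.1, -4.0]
gripper_width: 0.181
grasp_force: 35.0
```

```bash
python3 st.py
```

```text
adv 59.9 lat 0.5 z 33.7 yaw -0.3113 t 14.15 | F along -7.71 lat 0.82 z -4.02 M [0.571 1.212 0.08 ]
```

```bash
cat > pin.py <<'E'
from h import *
def meas(im,cal,tcp,yaw):
    g=cv2.resize(im[80:175,230:330],None,fx=6,fy=6,interpolation=2);g=cv2.cvtColor(g,cv2.COLOR_BGR2GRAY);g=cv2.GaussianBlur(g,(9,9),0)
    h=cv2.HoughCircles(g,cv2.HOUGH_GRADIENT,1.5,300,param1=60,param2=20,minRadius=150,maxRadius=200)
    x,y,rr=h[0][0];uv=[230+(x+.5)/6-.5,80+(y+.5)/6-.5]
    P=onz("wrist",[uv],40,cal)[0];d=P[:2]-tcp[:2];u=np.array([np.cos(yaw),np.sin(yaw)]);n=np.array([-u[1],u[0]])
    hsv=cv2.cvtColor(im,cv2.COLOR_BGR2HSV);m=cv2.inRange(hsv,(18,170,90),(32,255,255));m[:80]=0;m[185:]=0;m[:,:230]=0;m[:,330:]=0
    n_,l,st,ce=cv2.connectedComponentsWithStats(m)
    print("head px",np.round(uv,1),"r",round(rr/6,1),"pin in sled: x %.1f y %.1f"%(d@u,d@n),"yaw",round(yaw,4),"pin slide %.1f"%((P[:2]-[628.9,99.8])@[.952,-.306]))
    for s,c in zip(st[1:],ce[1:]):
        if s[4]>12: print("  yellow",s.tolist(),c.round(1))
if __name__=="__main__":
    s=r.read_state();cal=K("wrist");im=r.capture("wrist");cv2.imwrite("pics/w%05d.png"%(s["time"]*100),im)
    meas(im,cal,s["ee_pos"],s["ee_rot"][2])
    b=im[80:175,230:330]; 
E
python3 - <<'E'
from pin import *
im=cv2.imread("pics/w5.png");cal=K("wrist")  # approx: pose moved; rebuild using shift of tcp
k,d,T=cal;s=r.read_state();T=T.copy();T[:2,3]+=np.array([568.3,118.0])-s["ee_pos"][:2]
meas(im,(k,d,T),np.array([568.3,118.0]),-.311)
E
python3 pin.py; python3 st.py
```

```text
head px [273.7 124.7] r 29.6 pin in sled: x 70.5 y 1.2 yaw -0.311 pin slide 7.2
  yellow [268, 163, 19, 16, 281] [276.6 170.4]
head px [277.2 127.5] r 30.7 pin in sled: x 69.3 y -0.2 yaw -0.3113 pin slide 5.2
  yellow [268, 163, 19, 16, 292] [277.  170.4]
adv 59.8 lat 0.5 z 33.6 yaw -0.3114 t 14.20 | F along -7.48 lat 0.80 z -3.17 M [0.551 1.17  0.043]
```

The pin is now centred (y ≈ -0.2), at sled x = 69.3 with slide +5 mm, so the spring is about 1.4 N/mm. Continuing in small steps.

Emit:
step_arm(linear=[[0.7,-0.2,0],[1.5,-0.4,0],[2,-0.4,0],[2,-0.4,0]], turn=[[0,0,0],[0,0,0],[0,0,0],[0,0,0]], claw=[10,10,10,10])

```text
time: 14.7
ee_pos: [570.6, 119.7, 33.8]
ee_rot: [3.141, 0.002, -0.311]
force: [-5.8, 3.4, -3.8]
gripper_width: 0.177
grasp_force: 35.0
```

```bash
python3 pin.py; python3 st.py
```

```text
head px [280.7 134. ] r 29.8 pin in sled: x 66.6 y -1.7 yaw -0.3111 pin slide 4.9
  yellow [268, 163, 19, 16, 292] [277.  170.4]
adv 62.4 lat 1.3 z 33.8 yaw -0.3111 t 14.75 | F along -5.86 lat 1.24 z -4.04 M [0.684 1.009 0.1  ]
```

Past the peak (5.9 N, pin at x = 66.6). Continuing, with a small recentring.

Emit:
step_arm(linear=[[1,0.3,0],[2,0.6,0],[3,0.6,0],[4,0.6,0],[4,0.6,0]], turn=[[0,0,0],[0,0,0],[0,0,0],[0,0,0],[0,0,0]], claw=[10,10,10,10,10])

```text
time: 15.38
ee_pos: [575.5, 118.2, 34.3]
ee_rot: [-3.141, -0.001, -0.311]
force: [-2.1, 3.8, -3.6]
gripper_width: 0.179
grasp_force: 35.0
```

```bash
python3 pin.py; python3 st.py
```

```text
head px [281.7 145.5] r 26.5 pin in sled: x 61.5 y -2.2 yaw -0.311 pin slide 5.1
adv 67.6 lat 1.4 z 34.3 yaw -0.3110 t 15.43 | F along -4.09 lat 3.54 z -4.22 M [0.871 0.472 0.217]
```

Emit:
step_arm(linear=[[1,0.5,0],[2,0.7,0],[3,0.7,0],[4,0.7,0],[4,0.7,0]], turn=[[0,0,0],[0,0,0],[0,0,0],[0,0,0],[0,0,0]], claw=[10,10,10,10,10])

```text
time: 16.05
ee_pos: [579.0, 116.5, 34.4]
ee_rot: [-3.141, -0.001, -0.311]
force: [-2.5, 6.2, -1.6]
gripper_width: 0.179
grasp_force: 35.0
```

```bash
python3 pin.py; python3 st.py
```

```text
head px [293.  139.2] r 31.5 pin in sled: x 64.2 y -7.0 yaw -0.311 pin slide 11.6
adv 71.4 lat 0.8 z 34.4 yaw -0.3110 t 16.10 | F along -5.18 lat 4.90 z -3.30 M [1.268 0.503 0.295]
```

```bash
cat > pin.py <<'E'
from h import *
def meas(im,cal,tcp,yaw):
    g=cv2.cvtColor(im,cv2.COLOR_BGR2GRAY)
    g=cv2.medianBlur(g,3)
    for t in (80,100,120,135):
        m=((g<t)*255).astype(np.uint8)
        n_,l,st,ce=cv2.connectedComponentsWithStats(m)
        for s,c in zip(st[1:],ce[1:]):
            if 120<s[4]<500 and 255<c[0]<300 and 100<c[1]<190 and s[2]<26 and s[3]<26:
                P=onz("wrist",[c],40,cal)[0];d=P[:2]-tcp[:2];u=np.array([np.cos(yaw),np.sin(yaw)]);n=np.array([-u[1],u[0]])
                print("t",t,"dimple",s.tolist(),c.round(1),"pin in sled: x %.1f y %.1f"%(d@u,d@n),"slide %.1f"%((P[:2]-[628.9,99.8])@[.952,-.306]))
if __name__=="__main__":
    s=r.read_state();cal=K("wrist");im=r.capture("wrist");cv2.imwrite("pics/w%05d.png"%(s["time"]*100),im)
    meas(im,cal,s["ee_pos"],s["ee_rot"][2])
E
python3 - <<'E'
from pin import *
import glob
k,d,T=K("wrist");s=r.read_state()
def go(f,p):
    T2=T.copy();T2[:2,3]+=np.array(p)-s["ee_pos"][:2];print(f);meas(cv2.imread(f),(k,d,T2),np.array(p),-.311)
print(glob.glob("pics/w0*"))
go("pics/w5.png",[568.3,118.0])
for f,p in zip(sorted(glob.glob("pics/w0*")),([568,119.7],[570.6,119.7],[575.5,118.2],[579.,116.5])): go(f,p)
E
```

```text
['pics/w01470.png', 'pics/w01415.png', 'pics/w01537.png', 'pics/w01605.png']
pics/w5.png
t 100 dimple [266, 117, 18, 18, 215] [275.1 125.9] pin in sled: x 69.9 y 0.7 slide 6.6
t 120 dimple [266, 117, 18, 18, 240] [275.2 125.9] pin in sled: x 69.9 y 0.7 slide 6.6
t 120 dimple [266, 162, 22, 17, 160] [275.4 169.2] pin in sled: x 51.0 y 0.6 slide -12.2
t 135 dimple [265, 117, 20, 18, 263] [275.1 125.8] pin in sled: x 69.9 y 0.7 slide 6.7
pics/w01415.png
t 80 dimple [270, 122, 17, 14, 174] [278.  128.2] pin in sled: x 68.9 y -0.6 slide 4.9
t 100 dimple [269, 120, 18, 16, 227] [278.2 127.5] pin in sled: x 69.2 y -0.6 slide 5.2
t 120 dimple [269, 119, 19, 18, 253] [278.1 127.5] pin in sled: x 69.2 y -0.6 slide 5.2
t 135 dimple [268, 119, 21, 18, 278] [278.3 127.6] pin in sled: x 69.2 y -0.7 slide 5.1
pics/w01470.png
t 100 dimple [271, 125, 18, 19, 254] [279.8 134. ] pin in sled: x 66.5 y -1.3 slide 4.9
t 120 dimple [271, 125, 19, 19, 281] [279.7 134. ] pin in sled: x 66.4 y -1.3 slide 4.8
t 120 dimple [267, 162, 21, 17, 179] [276.  168.8] pin in sled: x 51.2 y 0.3 slide -10.4
t 135 dimple [270, 125, 20, 19, 304] [279.7 133.9] pin in sled: x 66.5 y -1.3 slide 4.9
pics/w01537.png
t 120 dimple [272, 142, 17, 17, 234] [280.  150.1] pin in sled: x 59.5 y -1.4 slide 3.0
t 135 dimple [272, 142, 17, 18, 251] [279.9 150.2] pin in sled: x 59.5 y -1.4 slide 3.0
pics/w01605.png
t 120 dimple [271, 149, 16, 16, 202] [278.4 156.6] pin in sled: x 56.6 y -0.7 slide 4.0
t 135 dimple [271, 148, 17, 18, 233] [278.6 156.7] pin in sled: x 56.6 y -0.9 slide 3.9
```

The dimple detector works: the pin is at sled x = 56.6, just reaching the plunger. Pressing on.

Emit:
step_arm(linear=[[1,0,0],[2,0,0],[3,0,0],[4,0,0],[4,0,0]], turn=[[0,0,0],[0,0,0],[0,0,0],[0,0,0],[0,0,0]], claw=[10,10,10,10,10])

```text
time: 16.73
ee_pos: [582.3, 115.4, 34.4]
ee_rot: [-3.141, 0.0, -0.311]
force: [-5.9, 7.3, -1.0]
gripper_width: 0.181
grasp_force: 35.0
```

```bash
python3 pin.py; python3 st.py
```

```text
t 120 dimple [271, 154, 16, 16, 211] [278.6 161.4] pin in sled: x 54.5 y -0.8 slide 5.4
t 135 dimple [271, 153, 16, 18, 230] [278.4 161.6] pin in sled: x 54.5 y -0.7 slide 5.3
adv 74.9 lat 0.7 z 34.4 yaw -0.3110 t 16.77 | F along -6.84 lat 5.12 z -1.78 M [1.363 0.717 0.243]
```

Emit:
step_arm(linear=[[1,0,0],[2,0,0],[3,0,0],[3,0,0]], turn=[[0,0,0],[0,0,0],[0,0,0],[0,0,0]], claw=[10,10,10,10])

```text
time: 17.27
ee_pos: [584.5, 114.2, 34.2]
ee_rot: [3.142, 0.001, -0.311]
force: [-5.8, 6.3, 0.1]
gripper_width: 0.179
grasp_force: 35.0
```

```bash
python3 pin.py; python3 st.py
```

```text
t 120 dimple [269, 158, 17, 17, 233] [277.4 165.9] pin in sled: x 52.6 y -0.3 slide 5.9
t 135 dimple [269, 157, 18, 18, 254] [277.4 165.8] pin in sled: x 52.6 y -0.3 slide 6.0
adv 77.3 lat 0.3 z 34.2 yaw -0.3113 t 17.32 | F along -6.97 lat 4.50 z 0.25 M [1.187 0.929 0.212]
```

Emit:
step_arm(linear=[[0.7,0,0],[1.4,0,0],[2,0,0],[2,0,0]], turn=[[0,0,0],[0,0,0],[0,0,0],[0,0,0]], claw=[10,10,10,10])

```text
time: 17.82
ee_pos: [586.2, 113.7, 34.2]
ee_rot: [3.142, 0.002, -0.311]
force: [-6.7, 5.6, -0.7]
gripper_width: 0.183
grasp_force: 35.0
```

```bash
python3 pin.py; python3 st.py
```

```text
t 100 dimple [270, 160, 16, 17, 226] [277.5 168.1] pin in sled: x 51.6 y -0.3 slide 6.7
t 120 dimple [269, 160, 18, 18, 253] [277.4 168.4] pin in sled: x 51.5 y -0.3 slide 6.6
t 135 dimple [268, 160, 19, 18, 271] [277.4 168.3] pin in sled: x 51.5 y -0.3 slide 6.6
adv 79.1 lat 0.3 z 34.2 yaw -0.3113 t 17.88 | F along -7.90 lat 4.16 z -1.22 M [1.213 1.015 0.227]
```

Emit:
step_arm(linear=[[0.7,0,0],[1.4,0,0],[2,0,0],[2,0,0]], turn=[[0,0,0],[0,0,0],[0,0,0],[0,0,0]], claw=[10,10,10,10])

```text
time: 18.38
ee_pos: [587.9, 113.2, 34.2]
ee_rot: [3.141, 0.002, -0.311]
force: [-6.8, 7.1, 0.5]
gripper_width: 0.179
grasp_force: 35.0
```

```bash
cat >> pin.py <<'E'
    hsv=cv2.cvtColor(im,cv2.COLOR_BGR2HSV);m=cv2.inRange(hsv,(18,110,60),(34,255,255))[100:150,240:320]
    ys,xs=np.where(m);print("latch yellow px",len(xs),(xs.min()+240,xs.max()+240,ys.min()+100,ys.max()+100) if len(xs) else "")
E
python3 pin.py; python3 st.py
```

```text
t 80 dimple [270, 163, 16, 15, 125] [276.5 171.2] pin in sled: x 50.2 y 0.1 slide 7.1
t 100 dimple [269, 162, 17, 18, 241] [277.3 170.7] pin in sled: x 50.4 y -0.3 slide 7.3
t 120 dimple [269, 162, 18, 18, 268] [277.4 170.7] pin in sled: x 50.5 y -0.3 slide 7.3
t 135 dimple [268, 162, 20, 19, 299] [277.4 170.8] pin in sled: x 50.4 y -0.3 slide 7.2
latch yellow px 249 (np.int64(259), np.int64(285), np.int64(121), np.int64(130))
adv 80.8 lat 0.3 z 34.2 yaw -0.3112 t 18.43 | F along -8.74 lat 5.37 z -0.00 M [1.304 1.182 0.182]
```

Yellow is visible again ahead of the head at columns 259–285, rows 121–130, which is its original shut position, and the pin is at x = 50.4. The latch looks shut. One picture to confirm while backing off.

Emit:
step_arm(linear=[[-2,0,0],[-4,0,0],[-6,0,0],[-8,0,0],[-10,0,0],[-12,0,0],[-12,0,0]], turn=[[0,0,0],[0,0,0],[0,0,0],[0,0,0],[0,0,0],[0,0,0],[0,0,0]], claw=[10,10,10,10,10,10,10])

```text
time: 19.3
ee_pos: [577.5, 116.3, 34.2]
ee_rot: [-3.142, 0.0, -0.311]
force: [-2.6, 3.3, -4.3]
gripper_width: 0.181
grasp_force: 35.0
```

```bash
python3 pin.py; python3 st.py; python3 - <<'E'
import cv2,glob
a=sorted(glob.glob("pics/w01*"))[-2:]
print(a)
cv2.imwrite("pics/c6.png",cv2.hconcat([cv2.resize(cv2.imread(f)[60:210,190:360],None,fx=2.3,fy=2.3,interpolation=2) for f in a]))
E
```

```text
t 120 dimple [269, 148, 17, 17, 213] [277.1 156. ] pin in sled: x 57.0 y -0.2 slide 3.0
t 135 dimple [269, 148, 17, 18, 238] [277.1 156.2] pin in sled: x 56.9 y -0.2 slide 3.0
latch yellow px 172 (np.int64(260), np.int64(285), np.int64(121), np.int64(130))
adv 70.2 lat 0.1 z 34.2 yaw -0.3112 t 19.35 | F along -3.45 lat 2.72 z -3.95 M [0.659 0.502 0.11 ]
['pics/w01837.png', 'pics/w01930.png']
```

View pics/c6.png

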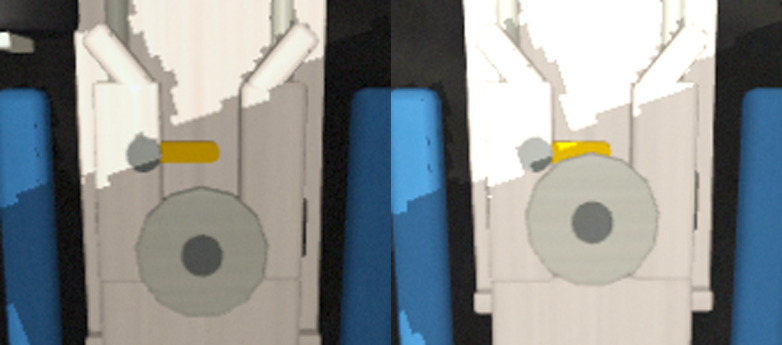

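Both frames show the yellow latch straight across the slot, ahead of the pin, so it has snapped shut. Tugging back slowly now.

Emit:
step_arm(linear=[[-2,0,0],[-4,0,0],[-6,0,0],[-8,0,0],[-8,0,0]], turn=[[0,0,0],[0,0,0],[0,0,0],[0,0,0],[0,0,0]], claw=[10,10,10,10,10])

```text
time: 19.98
ee_pos: [570.2, 118.7, 34.3]
ee_rot: [-3.141, -0.001, -0.311]
force: [-0.6, -0.7, -3.1]
gripper_width: 0.179
grasp_force: 35.0
```

```bash
python3 pin.py; python3 st.py
```

```text
t 100 dimple [269, 138, 17, 18, 246] [277.2 146.4] pin in sled: x 61.1 y -0.2 slide -0.5
t 120 dimple [269, 138, 18, 18, 270] [277.3 146.4] pin in sled: x 61.1 y -0.2 slide -0.6
t 135 dimple [268, 137, 20, 20, 296] [277.3 146.4] pin in sled: x 61.2 y -0.2 slide -0.5
latch yellow px 1 (np.int64(260), np.int64(260), np.int64(121), np.int64(121))
adv 62.4 lat 0.2 z 34.3 yaw -0.3111 t 20.02 | F along 0.68 lat 0.19 z -3.46 M [-0.039 -0.114 -0.   ]
```

Emit:
step_arm(linear=[[-1,0,0],[-2,0,0],[-3,0,0],[-3.8,0,0],[-3.8,0,0],[-3.8,0,0]], turn=[[0,0,0],[0,0,0],[0,0,0],[0,0,0],[0,0,0],[0,0,0]], claw=[10,10,10,10,10,10])

```text
time: 20.78
ee_pos: [566.7, 119.9, 34.3]
ee_rot: [-3.141, -0.001, -0.311]
force: [3.8, -2.8, -3.8]
gripper_width: 0.181
grasp_force: 35.0
```

```bash
python3 pin.py; python3 st.py
```

```text
t 80 dimple [270, 137, 16, 18, 227] [277.6 145.7] pin in sled: x 61.4 y -0.4 slide -3.9
t 100 dimple [269, 137, 18, 18, 257] [277.5 145.7] pin in sled: x 61.5 y -0.4 slide -3.9
t 120 dimple [269, 137, 18, 19, 279] [277.4 145.9] pin in sled: x 61.4 y -0.3 slide -4.0
t 135 dimple [266, 137, 23, 19, 334] [277.5 145.7] pin in sled: x 61.5 y -0.3 slide -3.9
latch yellow px 0 
adv 58.7 lat 0.2 z 34.3 yaw -0.3111 t 20.82 | F along 5.04 lat -0.09 z -4.10 M [-0.426 -0.808 -0.072]
```

The latch held at 5 N with the pin drawn about 3.5–3.9 mm. Now ease forward and set the sled down.

Emit:
step_arm(linear=[[1.5,0,0],[3,0,0],[4.5,0,0],[5.5,0,0],[5.5,0,0.6],[5.5,0,1.2],[5.5,0,1.6],[5.5,0,1.6]], turn=[[0,0,0],[0,0,0],[0,0,0],[0,0,0],[0,0,0],[0,0,0],[0,0,0],[0,0,0]], claw=[10,10,10,10,10,10,10,10])

```text
time: 21.82
ee_pos: [571.3, 118.2, 32.7]
ee_rot: [3.141, 0.0, -0.311]
force: [-0.7, -0.1, 0.3]
gripper_width: 0.18
grasp_force: 35.0
```

```bash
python3 pin.py; python3 st.py
```

```text
t 100 dimple [269, 140, 17, 18, 242] [277.1 148.5] pin in sled: x 60.4 y -0.2 slide -0.0
t 120 dimple [268, 140, 18, 19, 268] [276.8 148.6] pin in sled: x 60.4 y -0.0 slide -0.1
t 135 dimple [268, 140, 19, 19, 291] [276.9 148.7] pin in sled: x 60.3 y -0.1 slide -0.1
latch yellow px 5 (np.int64(260), np.int64(261), np.int64(121), np.int64(123))
adv 63.5 lat 0.0 z 32.7 yaw -0.3111 t 21.88 | F along -1.86 lat -2.19 z 0.99 M [0.059 0.292 0.023]
```

On the bench, unloaded, with the pin slide near 0. Releasing and withdrawing upward.

Emit:
step_arm(linear=[[0,0,0],[0,0,0],[0,0,0],[0,0,0],[0,0,0],[0,0,0],[0,0,0],[0,0,0]], turn=[[0,0,0],[0,0,0],[0,0,0],[0,0,0],[0,0,0],[0,0,0],[0,0,0],[0,0,0]], claw=[17,19,24,32,42,52,60,60])

```text
time: 22.88
ee_pos: [571.5, 118.2, 32.6]
ee_rot: [3.142, 0.0, -0.311]
force: [-0.1, -0.3, -0.4]
gripper_width: 0.683
grasp_force: 0.0
```

Emit:
step_arm(linear=[[0,0,-5],[0,0,-15],[0,0,-35],[0,0,-60],[0,0,-90],[0,0,-120],[0,0,-150],[0,0,-150]], turn=[[0,0,0],[0,0,0],[0,0,0],[0,0,0],[0,0,0],[0,0,0],[0,0,0],[0,0,0]], claw=[60,60,60,60,60,60,60,60])

```text
time: 23.88
ee_pos: [573.4, 118.5, 186.3]
ee_rot: [-3.139, -0.006, -0.311]
force: [0.3, -0.3, -0.8]
gripper_width: 0.686
grasp_force: 0.0
```

```bash
python3 st.py; python3 - <<'E'
from h import *
im=r.capture("wrist");cal=K("wrist");cv2.imwrite("pics/end.png",im)
hsv=cv2.cvtColor(im,cv2.COLOR_BGR2HSV);g=cv2.medianBlur(cv2.cvtColor(im,cv2.COLOR_BGR2GRAY),3)
u=np.array([.952,-.306]);n=np.array([.306,.952])
print("expected pin px",proj("wrist",[[628.9,99.8,40]],cal),"latch",proj("wrist",[[*(np.array([571.3,118.2])+69*u+4*n),29]],cal))
for t in(100,120,135):
    _,l,st,ce=cv2.connectedComponentsWithStats(((g<t)*255).astype(np.uint8))
    for s,c in zip(st[1:],ce[1:]):
        if 20<s[4]<150 and 250<c[0]<310 and 40<c[1]<200: print(t,s,c,(onz("wrist",[c],40,cal)[0][:2]-[571.3,118.2])@np.c_[u,n])
m=cv2.inRange(hsv,(18,110,60),(34,255,255));ys,xs=np.where(m[60:180,240:320]);print("yellow",len(xs),xs.min()+240 if len(xs) else 0,xs.max()+240 if len(xs) else 0,(ys.min()+60,ys.max()+60) if len(xs) else 0)
m=cv2.inRange(hsv,(95,120,50),(125,255,255));ys,xs=np.where(m[20:300,180:380]);print("blue",xs.min()+180,xs.max()+180,ys.min()+20)
P=[[*(np.array([571.3,118.2])+82*u+b*n),10] for b in(46,-46)];print("skid tips pred",proj("wrist",P,cal))
E
```

```text
adv 65.4 lat 1.0 z 186.3 yaw -0.3111 t 23.88 | F along 0.37 lat -0.17 z -0.76 M [ 0.073 -0.034 -0.048]
expected pin px [[277.46676171 126.33837937]] latch [[272.97377962 115.48385427]]
100 [263 114   6   7  27] [265.18518519 116.55555556] [68.54912607 10.38742078]
100 [303 119   2  13  26] [303.5 125. ] [ 61.59374872 -21.81498635]
100 [275 124   8   9  60] [278.5 128. ] [59.08440015 -0.76247397]
120 [263 114   7   7  36] [265.52777778 116.52777778] [68.57134348 10.10037832]
120 [302 119   3  15  35] [303.22857143 126.4       ] [ 60.43171335 -21.60705925]
120 [274 123  10  10  77] [278.44155844 127.84415584] [59.21405143 -0.71311841]
135 [262 113   9   9  50] [265.74 116.5 ] [68.59377886  9.92250193]
135 [253 118   3  16  44] [254.  125.5] [61.195745  19.8794716]
135 [302 118   3  16  44] [303.  125.5] [ 61.17824502 -21.40097934]
135 [274 123  11  11  92] [278.70652174 127.80434783] [59.24706754 -0.93660393]
135 [272 142  15   4  51] [278.64705882 143.52941176] [46.03247112 -0.8939954 ]
yellow 30 274 283 (np.int64(143), np.int64(145))
blue 227 330 102
skid tips pred [[227.06004213 100.27555759]
 [328.12155785 100.21238755]]
```

```bash
python3 -c "
from bench import r
print(r.sign_off())"
```

```text
the job is handed in; nothing more can be done
None
```

The sled is coupled to the drive pin: the latch snapped shut behind the pin, held a tug that drew the pin about 3.5–4 mm, and the released sled stands on the bench. The job was handed in at about 24 s with no verdict shown. Apart from one brief jam at the latch (14.7 N at the wrist, likely including bench friction, so the pin force may have come close to 14 N), the wrist forces stayed at about 10 N or below.

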